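# Tip-test sealed cassettes and reject the rattler

## Robot

A 6-joint arm with a two-finger parallel gripper is mounted at the origin on a cart in front of the work surface, level with it; the furniture and walls round the work are solid. World frame = base frame: x ahead of the robot, y to its left, z up, the work surface at z = 0. Lengths are in m, angles in rad, forces in N, time in s.
With the tool pointing down it reaches from about 0.25 to 0.775 m from the base axis. Payload 8.9 kg.
Tool frame: the origin (TCP) lies midway between the tips of the shut fingers; the grasp point (between the pads) lies 19 mm behind it (r.grasp_offset is the distance from the TCP to the grasp point, in m); z points along the fingers, y is the line along which they close (so a half turn about z gives the same grasp; the last joint's range is limited). The gripper opens to 85 mm and grips with 20 to 120 N. Pads are 22 mm wide; open, the fingers measure 114 mm over their backs; the gripper's body (76 mm by 85 mm) begins 54 mm behind the grasp point. The pads swing forward as they close: fully open they stand 13 mm farther back than shut.
Start: joints at [-1.357, 0.291, -0.153, 1.127, 0, 1.431], TCP at [0.181, -0.493, 0.197] pointing down, gripper open.
Joint ranges: [-2.52, 2.52], [-0.91, 1.74], [-1.3, 1.37], [-1.96, 2.02], [-1.52, 1.47], [-3.14, 3.14]. Speed limits (rad/s): [2.22, 2.22, 2.79, 3.14, 3.14, 3.14].

## Interface

Orientations are given as [roll, pitch, yaw] about the fixed x, y, z axes, in that order (R = Rz(yaw) Ry(pitch) Rx(roll)).
In Python, from workcell import monitor, grab_frame, get_calibration, order, r gives the robot as it stands.
- The arm moves only by the tool play_rows, never from a script. Its argument "targets" is a list that holds one entry, the list of rows, each a list of 7 numbers: the shift along the tool's x, y, z in units of 30 mm (1.0 is 30 mm), then the turn, a rotation vector about the tool's x, y, z in units of 0.5 rad (1.0 is 0.5 rad), then the closure, from -1 (fully open) to 1 (shut), so that 0 is half open. In form: [[[tx, ty, tz, wx, wy, wz, gripper], ...]]. A call has 1 to 12 rows; each row shifts and turns the commanded pose from where the row before left it, along the tool's axes as they then stand; what a row does not reach is not made up. A row lasts 1/12 s, in which the tool goes at most 41.7 mm and 7.16 degrees, less where a joint would pass 70% of its speed; a pose out of reach is approached as far as the arm can. A call with a number of a shift or a turn outside -1 to 1 is refused whole. A call with a gripper value outside its range is refused whole. The fingers move at their own pace and stop on an object; "squeeze" is the grip in N (left out, the last holds). Time passes only in rows, so rows that do not move let the fingers close. It gives the time, the measured TCP pose, the force, the opening and the grip force at its end, in the units of the state.
- monitor.get_obs(): the state, without advancing time (a new reading comes with each control period).
- grab_frame(name): name is "scene" or "top" or "wrist"; returns (picture, depth): 384x512x3 uint8, blue, green, red; 384x512 float32, m along the optical axis (not along the pixel's ray), 0 where there is no reading.
- get_calibration(name): a dict with "fx", "fy", "cx", "cy" (pixels), "world_from_camera" (4x4, takes a point from camera to world coordinates). Camera axes: x right, y down, z forward; pixel columns grow to the right and rows downward; lengths in m; the calibration is good to about 2 mm. A picture is of the moment at which its call begins: read the wrist's pose just before it. get_calibration takes no time and is no camera call; for the wrist camera it gives the pose at the moment of the call.
- order.hand_in(): hands the job in; it is judged then, once.
The state is a dict: "time": time; "qpos": joint angles; "qd": joint speeds; "tau": joint torques, N m; "tcp_pos": TCP position; "ee_rot": TCP orientation; "wrist_force": force on the tool from outside, world axes, zero at the start; "torque": the same for the moment, N m; "width": finger opening in m; "grasp_force": force on a finger pad.
Only numpy, scipy, OpenCV 4.12 (cv2) and the standard library are available. Lean on these libraries where they do the work, as an engineer would, in place of code of your own. Each camera call takes 0.05 s, during which the arm holds its last target. There are 200 camera calls.

## Task

One of the three sealed cassettes on the tip stand has a loose piece inside. Press the far pad of one cradle after another all the way down, hold it a moment and let go: a sound cassette swings back level, the rattler stays tipped over. Lift the rattler out, set it gently flat on the floor of the open tray, leave its emptied cradle tipped and the two sound cassettes seated level in theirs, and knock nothing over.

Things in the scene. Friction and masses are not known exactly. Their poses are not given: they have to be found in the camera images.
- tip_stand: Fixed aluminium base plate 200 x 340 x 12 mm with three like tip cradles side by side. Origin on the bench under the hinge line; x points away from the robot along the cradles, y left, z up. The plate spans x -70 to +130 mm. All cradles hinge about the line parallel to y, 50 mm above the origin; they lie at y = +120 (left), 0 (middle), -120 mm (right).
- cradle_left (a joint): Angle of the left cradle, a damped steel seesaw 64 mm wide, rad: 0 level (start), 0.36 fully tipped, far end down. Takes 1 to 2 N down on the pad. Held down 0.5 s and let go it settles within 1 s: level again with a sound cassette, fully tipped with the rattler (its inner piece has slid over). An empty cradle stays where it is left.
- cradle_left_pad (a point): Centre of the top of the left cradle's round black press pad (34 mm diameter) on a post at its far end. When level it stands 95 mm beyond and 60 mm above the hinge line (110 mm above the bench); when fully tipped it has moved 14 mm farther away and 37 mm down.
- cradle_left_seat (a point): Point on the left cradle's floor under the centre of its cassette; it moves with the cradle (level: 10 mm nearer the robot than the hinge line and 12 mm above it). Round it: a 14 mm high far wall, a 5 mm near lip, 8 mm side rails; the cassette has 2 to 4 mm play to each.
- cassette_left: Loose sealed grey cassette, starting in the left cradle: closed box 110 (x, along the cradle) x 56 (y) x 44 (z) mm, about 0.44 kg. Origin: centre of its underside. All look alike and weight tells nothing; which one rattles changes each time. The long sides stay upright when tipped: grip across the 56 mm from above; 64 mm free to the next one. A heavy inner piece sits at the near end, loose only in the rattler.
- cradle_middle (a joint): Angle of the middle cradle, a damped steel seesaw 64 mm wide, rad: 0 level (start), 0.36 fully tipped, far end down. Takes 1 to 2 N down on the pad. Held down 0.5 s and let go it settles within 1 s: level again with a sound cassette, fully tipped with the rattler (its inner piece has slid over). An empty cradle stays where it is left.
- cradle_middle_pad (a point): Centre of the top of the middle cradle's round black press pad (34 mm diameter) on a post at its far end. When level it stands 95 mm beyond and 60 mm above the hinge line (110 mm above the bench); when fully tipped it has moved 14 mm farther away and 37 mm down.
- cradle_middle_seat (a point): Point on the middle cradle's floor under the centre of its cassette; it moves with the cradle (level: 10 mm nearer the robot than the hinge line and 12 mm above it). Round it: a 14 mm high far wall, a 5 mm near lip, 8 mm side rails; the cassette has 2 to 4 mm play to each.
- cassette_middle: Loose sealed grey cassette, starting in the middle cradle: closed box 110 (x, along the cradle) x 56 (y) x 44 (z) mm, about 0.44 kg. Origin: centre of its underside. All look alike and weight tells nothing; which one rattles changes each time. The long sides stay upright when tipped: grip across the 56 mm from above; 64 mm free to the next one. A heavy inner piece sits at the near end, loose only in the rattler.
- cradle_right (a joint): Angle of the right cradle, a damped steel seesaw 64 mm wide, rad: 0 level (start), 0.36 fully tipped, far end down. Takes 1 to 2 N down on the pad. Held down 0.5 s and let go it settles within 1 s: level again with a sound cassette, fully tipped with the rattler (its inner piece has slid over). An empty cradle stays where it is left.
- cradle_right_pad (a point): Centre of the top of the right cradle's round black press pad (34 mm diameter) on a post at its far end. When level it stands 95 mm beyond and 60 mm above the hinge line (110 mm above the bench); when fully tipped it has moved 14 mm farther away and 37 mm down.
- cradle_right_seat (a point): Point on the right cradle's floor under the centre of its cassette; it moves with the cradle (level: 10 mm nearer the robot than the hinge line and 12 mm above it). Round it: a 14 mm high far wall, a 5 mm near lip, 8 mm side rails; the cassette has 2 to 4 mm play to each.
- cassette_right: Loose sealed grey cassette, starting in the right cradle: closed box 110 (x, along the cradle) x 56 (y) x 44 (z) mm, about 0.44 kg. Origin: centre of its underside. All look alike and weight tells nothing; which one rattles changes each time. The long sides stay upright when tipped: grip across the 56 mm from above; 64 mm free to the next one. A heavy inner piece sits at the near end, loose only in the rattler.
- reject_tray: Fixed open aluminium tray, outside 180 (x) x 140 (y) x 24 mm, walls and floor 4 mm thick (inside 172 x 132 mm). Origin at the centre of its underside; z up.
- beaker_50: Bystander: small glass beaker 45 x 51 x 58 mm standing loose behind the tray; origin under its centre.
- grease_jar: Bystander: small lidded jar 45 x 45 x 36 mm standing loose at the right; origin under its centre.

How it is judged:
On the way:
1. a cradle with its cassette in it rests tipped over, untouched by the robot (((value of joint cradle_left above 0.3 rad and velocity of joint cradle_left between -0.1 and 0.1 rad/s and distance between cassette_left and cradle_left_seat below 0.01 m and contact force between each of the fingers, the arm and cradle_left below 0.1 N and contact force between each of the fingers, the arm and cassette_left below 0.1 N) or (value of joint cradle_middle above 0.3 rad and velocity of joint cradle_middle between -0.1 and 0.1 rad/s and distance between cassette_middle and cradle_middle_seat below 0.01 m and contact force between each of the fingers, the arm and cradle_middle below 0.1 N and contact force between each of the fingers, the arm and cassette_middle below 0.1 N) or (value of joint cradle_right above 0.3 rad and velocity of joint cradle_right between -0.1 and 0.1 rad/s and distance between cassette_right and cradle_right_seat below 0.01 m and contact force between each of the fingers, the arm and cradle_right below 0.1 N and contact force between each of the fingers, the arm and cassette_right below 0.1 N))), for 0.4 s.
At the end, for the whole second after the job is handed in: The cassette whose cradle stayed tipped lies still and flat (within 0.1 rad) on the floor of the tray, its centre within 60 mm of the tray's; its empty cradle is still tipped (over 0.30 rad); the other two cradles are level (under 0.04 rad) with their cassettes within 10 mm of their seats (((horizontal distance between cassette_left and reject_tray below 0.06 m and z of cassette_left in the frame of reject_tray below 0.01 m and angle between cassette_left's own z axis and vertical below 0.1 rad and linear speed of cassette_left below 0.02 m/s and value of joint cradle_left above 0.3 rad and value of joint each of cradle_middle, cradle_right below 0.04 rad and distance between cassette_middle and cradle_middle_seat below 0.01 m and distance between cassette_right and cradle_right_seat below 0.01 m) or (horizontal distance between cassette_middle and reject_tray below 0.06 m and z of cassette_middle in the frame of reject_tray below 0.01 m and angle between cassette_middle's own z axis and vertical below 0.1 rad and linear speed of cassette_middle below 0.02 m/s and value of joint cradle_middle above 0.3 rad and value of joint each of cradle_left, cradle_right below 0.04 rad and distance between cassette_left and cradle_left_seat below 0.01 m and distance between cassette_right and cradle_right_seat below 0.01 m) or (horizontal distance between cassette_right and reject_tray below 0.06 m and z of cassette_right in the frame of reject_tray below 0.01 m and angle between cassette_right's own z axis and vertical below 0.1 rad and linear speed of cassette_right below 0.02 m/s and value of joint cradle_right above 0.3 rad and value of joint each of cradle_left, cradle_middle below 0.04 rad and distance between cassette_left and cradle_left_seat below 0.01 m and distance between cassette_middle and cradle_middle_seat below 0.01 m))); the robot touches nothing.
It fails at once if a cassette is dropped or slammed (faster than 0.7 m/s near the bench or tray) ((height (world z) of cassette_left below 0.04 m and linear speed of cassette_left above 0.7 m/s) or (height (world z) of cassette_middle below 0.04 m and linear speed of cassette_middle above 0.7 m/s) or (height (world z) of cassette_right below 0.04 m and linear speed of cassette_right above 0.7 m/s)).
It fails at once if the beaker or the jar is knocked over (angle between any of beaker_50, grease_jar's own z axis and vertical above 0.5 rad).
It also fails if it takes over 58 s, if anything falls off the work surface, if the arm or the gripper's body presses on something with over 40 N, if the wrist force passes 120 N, or if a joint passes its speed limit or range.

## Working session

There is one attempt and no reset: what is moved stays moved. The work goes in short steps, Python scripts to look and compute and a tool call to move; the robot and the scene stay as the last step left them, time stands still between calls to the robot, and variables do not carry over. Pictures are saved under pics/ and viewed, at most 10 in all, crops included, and the job is handed in when it is done.

Besides the shell and the picture viewer there is one more tool, called after "Call:" as a command line: name --argument value ..., lists and objects as JSON in quotes. play_rows: Moves the arm, as the interface text tells. Its arguments: {"type":"object","properties":{"targets":{"type":"array"},"squeeze":{"type":"number"}},"required":["targets"]}

```bash
mkdir -p pics
python3 - <<'E'
from workcell import monitor, grab_frame, get_calibration
import cv2, numpy as np
np.set_printoptions(precision=4,suppress=True)
print(monitor.get_obs())
for n in("scene","top"):
    p,d=grab_frame(n); cv2.imwrite(f"pics/{n}0.png",p); np.save(f"{n}0.npy",d)
    c=get_calibration(n); print(n,c)
E
```

```text
{'time': 0.0, 'qpos': array([-1.3573,  0.2912, -0.1542,  1.1267, -0.    ,  1.4315]), 'qd': array([-0.0006, -0.0011,  0.0001,  0.0028,  0.0002,  0.0003]), 'tau': array([ -0.0021, -53.7146,  33.1367,   0.016 ,  -0.0005,  -0.    ]), 'tcp_pos': array([ 0.1813, -0.4922,  0.1961]), 'ee_rot': array([-3.1403, -0.0002,  0.3528]), 'wrist_force': array([-0.0237, -0.5917,  0.6859]), 'torque': array([-0.049 , -0.0161,  0.0169]), 'grasp_force': 0.0, 'width': 0.08562653076655777}
scene {'fx': 473.0727928212821, 'fy': 473.0727928212821, 'cx': 256.9760247895549, 'cy': 188.71258190071492, 'world_from_camera': array([[-0.5801, -0.4886,  0.6517, -0.3228],
       [-0.8145,  0.3528, -0.4605,  0.543 ],
       [-0.0049, -0.798 , -0.6026,  0.9361],
       [ 0.    ,  0.    ,  0.    ,  1.    ]])}
top {'fx': 396.05753302763975, 'fy': 396.05753302763975, 'cx': 261.0757635666435, 'cy': 187.48910114741312, 'world_from_camera': array([[-0.0206, -0.9978,  0.0627,  0.4917],
       [-0.9994,  0.0222,  0.025 , -0.1128],
       [-0.0264, -0.0621, -0.9977,  1.1647],
       [ 0.    ,  0.    ,  0.    ,  1.    ]])}
```

View pics/top0.png

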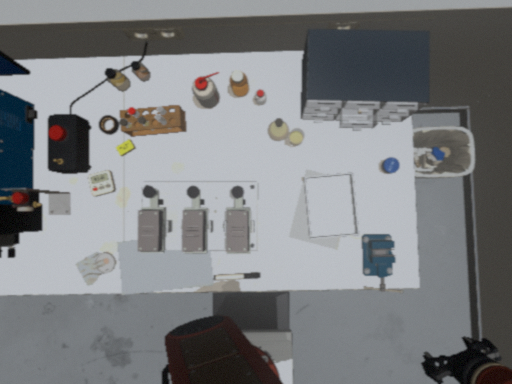

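View pics/scene0.png

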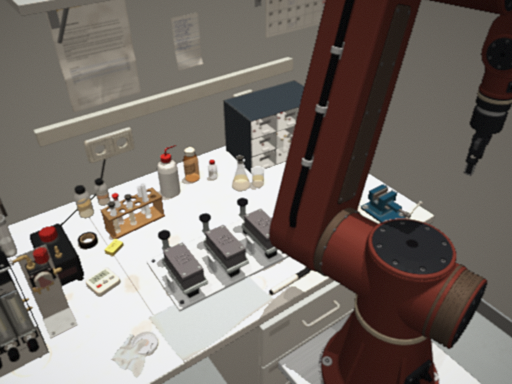

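The top view shows pads near (149,191), (193,192) and (237,192), cassettes near (150,230), (194,230) and (237,230), and the tray near (330,205). In the scene view the pads are near (165,236), (205,218) and (242,203), and the cassettes are all visible.

```bash
cat > h.py <<'E'
import numpy as np, cv2
from workcell import monitor, grab_frame, get_calibration, r
np.set_printoptions(precision=4,suppress=True)
def ray(c,u,v):
    T=c["world_from_camera"]; d=T[:3,:3]@np.array([(u-c["cx"])/c["fx"],(v-c["cy"])/c["fy"],1.]); return T[:3,3],d
def onz(c,u,v,z):
    o,d=ray(c,u,v); return o+d*(z-o[2])/d[2]
def tri(c1,p1,c2,p2):
    o1,d1=ray(c1,*p1);o2,d2=ray(c2,*p2)
    s=np.linalg.lstsq(np.c_[d1,-d2],o2-o1,rcond=None)[0]
    a=o1+s[0]*d1;b=o2+s[1]*d2; return (a+b)/2,np.linalg.norm(a-b)
def pt(c,d,u,v):
    o,q=ray(c,u,v); return o+q*d[int(round(v)),int(round(u))]
def blobs(m,amin,amax):
    n,l,s,c=cv2.connectedComponentsWithStats(m.astype(np.uint8)); return [(s[i],c[i],l==i) for i in range(1,n) if amin<s[i][4]<amax]
E
python3 - <<'E'
from h import *
ct,cs=get_calibration("top"),get_calibration("scene")
T=cv2.imread("pics/top0.png");S=cv2.imread("pics/scene0.png");dt=np.load("top0.npy");ds=np.load("scene0.npy")
def show(name,I,roi,lo,hi,c,d):
    x0,y0,x1,y1=roi; m=np.zeros(I.shape[:2],bool); g=I.max(2); m[y0:y1,x0:x1]=((g>=lo)&(g<hi))[y0:y1,x0:x1]
    for s,cc,k in blobs(m,25,4000):
        print(name,s,cc,"med depth pt",pt(c,d*0+np.median(d[k]),*cc), "rect",cv2.minAreaRect(np.argwhere(k)[:,::-1].astype(np.float32)))
show("tpad",T,(135,180,260,204),0,60,ct,dt)
show("tcas",T,(130,200,260,256),60,125,ct,dt)
show("spad",S,(150,190,260,250),0,60,cs,ds)
# tray: walls via depth height
v,u=np.mgrid[0:384,0:512]
Tm=ct["world_from_camera"]
P=np.stack([(u-ct["cx"])/ct["fx"]*dt,(v-ct["cy"])/ct["fy"]*dt,dt],-1)@Tm[:3,:3].T+Tm[:3,3]
z=P[...,2]
for s,cc,k in blobs((z>0.012)&(z<0.035)&(u>285)&(u<370)&(v>160)&(v<250),30,4000):
    print("tray",s,cc,cv2.minAreaRect(P[k][:,:2].astype(np.float32)),np.median(z[k]))
for i,(a,b) in enumerate([(130,172),(174,215),(217,260)]):
    k=(z>.085)&(z<.125)&(u>a)&(u<b)&(v>202)&(v<262)
    print("cas",i,cv2.minAreaRect(P[k][:,:2].astype(np.float32)),np.median(z[k]),k.sum())
    k=(z>.1)&(z<.125)&(u>a)&(u<b)&(v>178)&(v<202)
    print("pad",i,cv2.minAreaRect(P[k][:,:2].astype(np.float32)),np.median(z[k]),k.sum())
big=np.hstack([cv2.resize(T[170:260,120:260],None,fx=4,fy=4)])
cv2.imwrite("pics/topc.png",big)
print("bench z",np.median(z[120:140,200:230]))
E
```

```text
tcas [ 139  208   27   44 1047] [152.2264 229.8013] med depth pt [0.451  0.2085 0.1042] rect ((152.0, 229.5), (43.0, 26.0), 90.0)
tcas [183 209  25  43 641] [195.5975 230.7301] med depth pt [0.4463 0.0914 0.1049] rect ((195.0, 230.0), (24.0, 42.0), 0.0)
tcas [246 211   7  40  97] [247.7526 232.0103] med depth pt [ 0.4399 -0.0478  0.0988] rect ((248.22647094726562, 230.44410705566406), (38.96182632446289, 5.4454522132873535), 85.60128784179688)
tcas [168 221   4  11  35] [169.8 226.2] med depth pt [0.4577 0.1784 0.0368] rect ((169.5, 226.0), (10.0, 3.0), 90.0)
tcas [231 226  14   6  44] [237.0227 228.1591] med depth pt [ 0.451  -0.0199  0.1065] rect ((237.5, 228.5), (5.0, 13.0), 90.0)
spad [238 199   9   8  57] [242.0526 202.0877] med depth pt [ 0.5448 -0.0187  0.1098] rect ((242.0, 202.5), (7.0, 8.0), 90.0)
spad [200 214  10   9  70] [204.4714 217.7857] med depth pt [0.5478 0.1009 0.11  ] rect ((204.50003051757812, 217.50003051757812), (8.485280990600586, 8.485280990600586), 45.0)
spad [244 218  16  23 135] [251.9926 229.0222] med depth pt [0.4559 0.0099 0.0888] rect ((252.0000305175
[... 891 characters left out ...]
2739, 0.21569481492042542), (0.029934557154774666, 0.032424915581941605), 0.6093123555183411) 0.10977274039704632 127
cas 1 ((0.447199285030365, 0.09880754351615906), (0.05639071390032768, 0.10967089980840683), 88.51263427734375) 0.10590821434479669 923
pad 1 ((0.5514032244682312, 0.09678339958190918), (0.033009618520736694, 0.029747018590569496), 88.41026306152344) 0.10952492485215903 127
cas 2 ((0.44310370087623596, -0.02034430019557476), (0.05658971145749092, 0.10736079514026642), 88.63227081298828) 0.10605432239590429 889
pad 2 ((0.5486980080604553, -0.023030003532767296), (0.02978314273059368, 0.029643353074789047), 89.49729919433594) 0.1102810251742975 120
bench z 6.062158752506708e-05
```

View pics/topc.png

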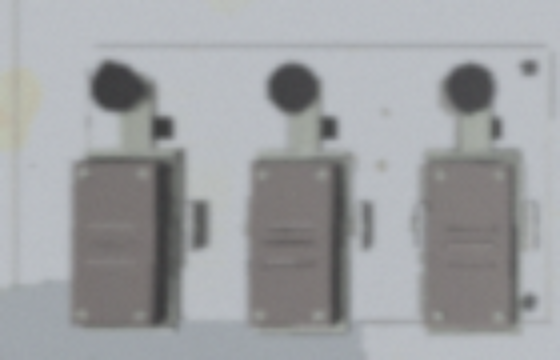

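The heights check out: pads at 0.110 m in both views, cassette tops at 0.106 and tray rim at 0.023. The crop shows three cassettes, with the pads at their far ends. Stand yaw is about -0.025 rad. The tray is at (0.508, -0.286). I'm moving towards the right pad with the fingers shut.

Call:
play_rows --targets '[[[0,0,0,0,0,0.19,1],[0,0,0,0,0,0.19,1],[0,0,0,0,0,0.19,1],[0,0,0,0,0,0.19,1],[0.74,-1,0,0,0,0,1],[0.74,-1,0,0,0,0,1],[0.74,-1,0,0,0,0,1],[0.74,-1,0,0,0,0,1],[0.74,-1,0,0,0,0,1],[0.74,-1,0,0,0,0,1],[0.74,-1,0,0,0,0,1],[0.74,-1,0,0,0,0,1]]]' --squeeze 40

```text
time: 1.1
tcp_pos: [0.3661, -0.2558, 0.1966]
ee_rot: [-3.141, 0.0, -0.027]
wrist_force: [0.4, -0.2, -0.2]
width: 0.0003
grasp_force: 0.0
```

Call:
play_rows --targets '[[[0.74,-0.99,0,0,0,0,1],[0.74,-0.99,0,0,0,0,1],[0.74,-0.99,0,0,0,0,1],[0.74,-0.99,0,0,0,0,1],[0.74,-0.99,0,0,0,0,1],[0.74,-0.99,0.3,0,0,0,1],[0.74,-0.99,0.5,0,0,0,1],[0.74,-0.99,0.6,0,0,0,1],[0,0,0.4,0,0,0,1],[0,0,0.2,0,0,0,1],[0,0,0,0,0,0,1]]]'

```text
time: 2.02
tcp_pos: [0.548, -0.0246, 0.135]
ee_rot: [-3.141, 0.004, -0.027]
wrist_force: [-1.0, 0.5, 0.3]
width: -0.0003
grasp_force: 0.0
```

Run:
```python
from h import *
p,d=grab_frame("wrist"); cv2.imwrite("pics/w1.png",p); np.save("w1.npy",d); c=get_calibration("wrist"); np.save("w1c.npy",c["world_from_camera"]); print(c)
print(monitor.get_obs()["tcp_pos"])
```

```text
{'fx': 299.59345384616796, 'fy': 299.59345384616796, 'cx': 252.0172767774265, 'cy': 188.52639066842514, 'world_from_camera': array([[-0.0275, -0.9614, -0.2736,  0.6185],
       [-0.9996,  0.0268,  0.0062, -0.0275],
       [ 0.0014,  0.2737, -0.9618,  0.3137],
       [ 0.    ,  0.    ,  0.    ,  1.    ]])}
[ 0.5485 -0.0253  0.1362]
```

View pics/w1.png

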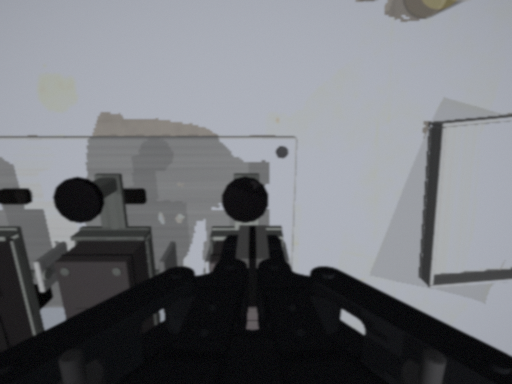

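The wrist view shows the right pad at (245,199) and the middle pad at (79,200). Cast onto z = 0.11 that gives (0.553, -0.021) and (0.5555, 0.098), within 4 mm of the other views. I'm pressing the right pad along its arc.

Call:
play_rows --targets '[[[0.08,-0.1,0.4,0,0,0,1],[0,0,0.4,0,0,0,1],[0.11,0,0.2,0,0,0,1],[0.1,0,0.2,0,0,0,1],[0.09,0,0.21,0,0,0,1],[0.08,0,0.21,0,0,0,1],[0.07,0,0.22,0,0,0,1],[0.05,0,0.21,0,0,0,1],[0,0,0.1,0,0,0,1],[0,0,0,0,0,0,1],[0,0,0,0,0,0,1]]]'

```text
time: 2.98
tcp_pos: [0.5667, -0.0224, 0.0721]
ee_rot: [3.142, 0.001, -0.027]
wrist_force: [-0.6, -0.6, 1.2]
width: -0.0003
grasp_force: 0.3
```

Call:
play_rows --targets '[[[0,0,0.07,0,0,0,1],[0,0,0.07,0,0,0,1],[0,0,0,0,0,0,1],[0,0,0,0,0,0,1]]]'

```text
time: 3.32
tcp_pos: [0.5671, -0.0224, 0.0681]
ee_rot: [-3.142, -0.0, -0.027]
wrist_force: [1.4, -0.7, 1.2]
width: 0.0
grasp_force: 0.8
```

Call:
play_rows --targets '[[[0,0,0.1,0,0,0,1],[0,0,0.07,0,0,0,1],[0,0,0,0,0,0,1],[0,0,0,0,0,0,1],[0,0,0,0,0,0,1],[0,0,0,0,0,0,1]]]'

```text
time: 3.82
tcp_pos: [0.5666, -0.0223, 0.0628]
ee_rot: [-3.142, 0.001, -0.027]
wrist_force: [0.5, -0.7, 1.1]
width: -0.0002
grasp_force: 0.5
```

Run:
```python
from h import *
p,d=grab_frame("wrist"); q,e=grab_frame("scene")
cv2.imwrite("pics/w2.png",np.vstack([p[100:330], cv2.resize(q[170:310,130:330],(512,358))])); print(monitor.get_obs()["wrist_force"])
```

```text
[-1.2334 -0.0266  1.2694]
```

View pics/w2.png

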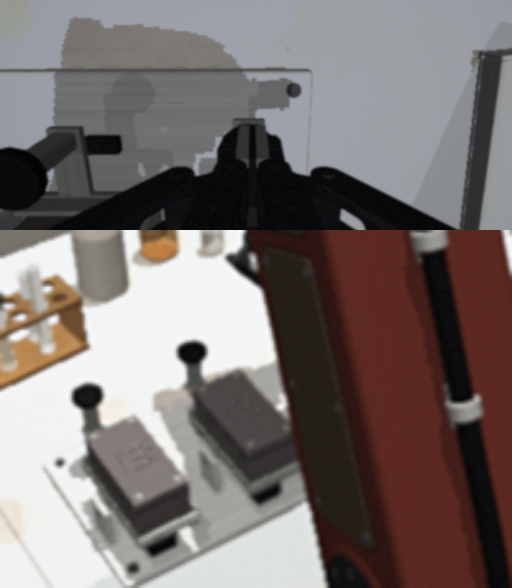

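The wrist view shows the right pad hidden behind the fingers, and the scene view shows only the other two cradles, both level. The force is too low for a hard stop, so I'm lifting and checking.

Call:
play_rows --targets '[[[0,0,-0.3,0,0,0,1],[0,0,-0.6,0,0,0,1],[0,0,-0.9,0,0,0,1],[0,0,-0.9,0,0,0,1],[0,0,-0.3,0,0,0,1],[0,0,0,0,0,0,1],[0,0,0,0,0,0,1],[0,0,0,0,0,0,1]]]'

```text
time: 4.58
tcp_pos: [0.5661, -0.0222, 0.1518]
ee_rot: [-3.141, 0.002, -0.027]
wrist_force: [0.1, -0.5, -0.6]
width: 0.0
grasp_force: 0.0
```

Run:
```python
from h import *
p,d=grab_frame("wrist"); cv2.imwrite("pics/w3.png",p); c=get_calibration("wrist")
print(monitor.get_obs()["wrist_force"],monitor.get_obs()["tcp_pos"])
g=p.max(2); m=(g<50); m[:140]=0; m[225:]=0
for s,cc,k in blobs(m,300,3000): print(s,cc,pt(c,d,*cc))
```

```text
[-0.2299 -0.3273  0.2985] [ 0.5659 -0.0222  0.1515]
[ 230  193   39   32 1038] [248.9894 210.5453] [ 0.5556 -0.0202  0.1093]
[  76  194   54   31 1265] [101.1542 209.8213] [0.5595 0.0946 0.1095]
[ 18 201  29  14 378] [ 32.0317 207.4339] [0.5338 0.2165 0.022 ]
```

View pics/w3.png

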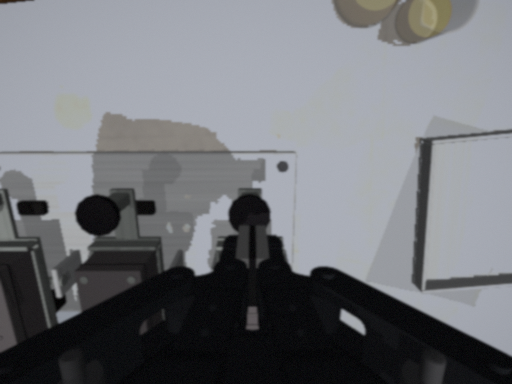

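The right pad is back level at about (0.555, -0.021), with fingers clear of it. On to the middle pad, aiming at its centre (0.554, 0.097).

Call:
play_rows --targets '[[[-0.1,-0.8,0,0,0,0,1],[-0.1,-0.8,0,0,0,0,1],[-0.1,-0.8,0,0,0,0,1],[-0.1,-0.8,0,0,0,0,1],[-0.1,-0.8,0.4,0,0,0,1],[0,0,0.4,0,0,0,1],[0,0,0.3,0,0,0,1],[0,0,0.1,0,0,0,1],[0,0,0,0,0,0,1]]]'

```text
time: 5.38
tcp_pos: [0.5538, 0.0797, 0.1157]
ee_rot: [-3.125, 0.003, 0.002]
wrist_force: [-1.2, 0.4, -0.2]
width: 0.0002
grasp_force: 0.0
```

Call:
play_rows --targets '[[[0,0,0.17,0,0,0,1],[0.11,0,0.2,0,0,0,1],[0.1,0,0.2,0,0,0,1],[0.09,0,0.21,0,0,0,1],[0.08,0,0.21,0,0,0,1],[0.07,0,0.22,0,0,0,1],[0.05,0,0.21,0,0,0,1],[0,0,0,0,0,0,1],[0,0,0,0,0,0,1]]]'

```text
time: 6.13
tcp_pos: [0.5696, 0.0805, 0.0741]
ee_rot: [-3.125, 0.001, 0.003]
wrist_force: [-1.1, -0.2, 1.8]
width: -0.0001
grasp_force: 0.4
```

Run:
```python
from h import *
o=monitor.get_obs(); print(o["wrist_force"],o["tcp_pos"],o["grasp_force"])
p,d=grab_frame("wrist"); cv2.imwrite("pics/w4.png",p); np.save("w4.npy",d); c=get_calibration("wrist")
for v in range(170,250,8): print(v,*[(u,pt(c,d,u,v).round(3)) for u in (225,250,275)])
```

```text
[-1.0958 -0.175   1.7514] [0.5696 0.0805 0.0741] 0.35594830987975
170 (225, array([0.587, 0.103, 0.013])) (250, array([0.587, 0.083, 0.012])) (275, array([0.587, 0.062, 0.012]))
178 (225, array([0.581, 0.103, 0.013])) (250, array([0.581, 0.082, 0.014])) (275, array([0.581, 0.062, 0.012]))
186 (225, array([0.573, 0.103, 0.012])) (250, array([0.574, 0.083, 0.013])) (275, array([0.574, 0.062, 0.013]))
194 (225, array([0.567, 0.103, 0.013])) (250, array([0.567, 0.082, 0.013])) (275, array([0.567, 0.062, 0.013]))
202 (225, array([0.56 , 0.103, 0.013])) (250, array([0.56 , 0.082, 0.013])) (275, array([0.56 , 0.061, 0.013]))
210 (225, array([0.553, 0.104, 0.013])) (250, array([0.553, 0.082, 0.012])) (275, array([0.553, 0.061, 0.013]))
218 (225, array([0.563, 0.099, 0.057])) (250, array([0.546, 0.082, 0.013])) (275, array([0.546, 0.061, 0.013]))
226 (225, array([0.56 , 0.098, 0.065])) (250, array([0.582, 0.08 , 0.116])) (275, array([0.539, 0.061, 0.013]))
234 (225, array([0.56 , 0.097, 0.078])) (250, array([0.582, 0.08 , 0.125])) (275, array([0.531, 0.061, 0.014]))
242 (225, array([0.578, 0.092, 0.125])) (250, array([0.582, 0.08 , 0.133])) (275, array([0.577, 0.068, 0.124]))
```

The sideways move fell short (y = 0.080), so the finger is only at the pad's edge. I'm lifting, correcting and pressing properly.

Call:
play_rows --targets '[[[0,0,-0.4,0,0,0,1],[0,0,-0.9,0,0,0,1],[0,0,-0.4,0,0,0,1],[-0.25,-0.3,0,-0.03,0,0.06,1],[-0.27,-0.25,0,0,0,0,1],[0,0,0,0,0,0,1]]]'

```text
time: 6.68
tcp_pos: [0.5516, 0.0794, 0.1251]
ee_rot: [-3.124, 0.003, 0.002]
wrist_force: [-0.4, 0.5, -0.2]
width: 0.0002
grasp_force: 0.0
```

```bash
cat > pad.py <<'E'
from h import *
o=monitor.get_obs(); print(o["wrist_force"],o["tcp_pos"],o["ee_rot"],o["qpos"])
p,d=grab_frame("wrist"); c=get_calibration("wrist"); cv2.imwrite("pics/last.png",p)
v,u=np.mgrid[0:384,0:512]; T=c["world_from_camera"]
P=np.stack([(u-c["cx"])/c["fx"]*d,(v-c["cy"])/c["fy"]*d,d],-1)@T[:3,:3].T+T[:3,3]
g=p.max(2)
for n,y in (("L",.217),("M",.098),("R",-.021)):
    k=(abs(P[...,1]-y)<.024)&(P[...,0]>.52)&(P[...,0]<.6)&(P[...,2]>.05)&(P[...,2]<.12)&(g<60)&(d>0)
    if k.sum()>40: Q=P[k]; print(n,k.sum(),"min",Q.min(0),"max",Q.max(0),"med",np.median(Q,0))
E
python3 pad.py
```

```text
[-0.4208  0.5299 -0.2229] [0.5516 0.0794 0.1251] [-3.1242  0.0029  0.0015] [ 0.0005  0.4013 -0.187   0.9854  0.0174  3.1406]
L 2238 min [0.5218 0.202  0.0572] max [0.5746 0.2358 0.112 ] med [0.5594 0.2145 0.1096]
M 1750 min [0.5389 0.0836 0.0637] max [0.5719 0.1153 0.1121] med [0.5567 0.0991 0.1101]
R 2006 min [ 0.5366 -0.0352  0.0576] max [ 0.5689 -0.0036  0.1123] med [ 0.5539 -0.0172  0.1102]
```

Joint 6 is at its limit (3.14), so I'm taking the half-turn-equivalent orientation.

Call:
play_rows --targets '[[[0,0,-0.5,-0.03,0,-0.249,1],[0,0,0,0,0,-0.249,1],[0,0,0,0,0,-0.249,1],[0,0,0,0,0,-0.249,1],[0,0,0,0,0,-0.249,1],[0,0,0,0,0,-0.249,1],[0,0,0,0,0,-0.249,1],[0,0,0,0,0,-0.249,1],[0,0,0,0,0,-0.249,1],[0,0,0,0,0,-0.249,1],[0,0,0,0,0,-0.249,1],[0,0,0,0,0,-0.249,1]]]'

```text
time: 7.73
tcp_pos: [0.5535, 0.0788, 0.1397]
ee_rot: [-3.14, -0.002, 1.501]
wrist_force: [-0.6, 0.3, -0.6]
width: -0.0002
grasp_force: 0.0
```

Call:
play_rows --targets '[[[0,0,0,0,0,-0.249,1],[0,0,0,0,0,-0.249,1],[0,0,0,0,0,-0.249,1],[0,0,0,0,0,-0.249,1],[0,0,0,0,0,-0.249,1],[0,0,0,0,0,-0.249,1],[0,0,0,0,0,-0.249,1],[0,0,0,0,0,-0.249,1],[0,0,0,0,0,-0.249,1],[0,0,0,0,0,-0.249,1],[0,0,0,0,0,-0.249,1],[0,0,0,0,0,-0.249,1]]]'

```text
time: 8.73
tcp_pos: [0.5535, 0.0788, 0.1397]
ee_rot: [3.14, -0.001, 2.995]
wrist_force: [0.1, -0.5, -0.1]
width: -0.0002
grasp_force: 0.0
```

Call:
play_rows --targets '[[[0,0,0,0,0,-0.249,1],[-0.1,0.5,0,0,0,0,1],[0,0,0,0,0,0,1],[0,0,0,0,0,0,1]]]'

```text
time: 9.07
tcp_pos: [0.557, 0.094, 0.1399]
ee_rot: [3.14, -0.001, 3.113]
wrist_force: [0.4, -0.4, 0.2]
width: -0.0
grasp_force: 0.0
```

```bash
python3 pad.py
```

```text
[ 0.3858 -0.4116  0.1939] [0.557  0.094  0.1399] [ 3.1398 -0.001   3.1134] [ 0.0365  0.403  -0.1427  1.026   0.0019  0.0647]
L 1837 min [0.5204 0.2025 0.0567] max [0.5723 0.2346 0.1124] med [0.5551 0.2157 0.1101]
M 1472 min [0.5373 0.0842 0.1046] max [0.5689 0.115  0.113 ] med [0.5525 0.0995 0.1105]
R 1753 min [ 0.5201 -0.0353  0.0577] max [ 0.5661 -0.0031  0.1126] med [ 0.549  -0.0172  0.1105]
```

The middle pad is centred at (0.553, 0.0995). Pressing it.

Call:
play_rows --targets '[[[0.12,0.18,0.3,0,0,0,1],[0,0,0.4,0,0,0,1],[0,0,0.25,0,0,0,1],[-0.11,0,0.2,0,0,0,1],[-0.1,0,0.2,0,0,0,1],[-0.09,0,0.21,0,0,0,1],[-0.08,0,0.21,0,0,0,1],[-0.07,0,0.22,0,0,0,1],[-0.05,0,0.21,0,0,0,1],[0,0,0.05,0,0,0,1],[0,0,0,0,0,0,1]]]'

```text
time: 10.03
tcp_pos: [0.5691, 0.0988, 0.0728]
ee_rot: [3.14, -0.0, 3.113]
wrist_force: [-0.3, 0.8, 1.1]
width: 0.0001
grasp_force: 0.4
```

Call:
play_rows --targets '[[[0,0,0.06,0,0,0,1],[0,0,0,0,0,0,1]]]'

```text
time: 10.2
tcp_pos: [0.5695, 0.0988, 0.0717]
ee_rot: [3.14, 0.001, 3.113]
wrist_force: [0.0, -0.6, 1.4]
width: 0.0002
grasp_force: 0.8
```

Call:
play_rows --targets '[[[0,0,0.1,0,0,0,1],[0,0,0,0,0,0,1],[0,0,0,0,0,0,1]]]'

```text
time: 10.45
tcp_pos: [0.5692, 0.0989, 0.0685]
ee_rot: [3.14, 0.001, 3.113]
wrist_force: [1.2, -0.2, 0.9]
width: -0.0004
grasp_force: 0.8
```

```bash
cat > tilt.py <<'E'
from h import *
def tilt():
    print(monitor.get_obs()["wrist_force"],monitor.get_obs()["tcp_pos"])
    for cam in("wrist","top"):
        p,d=grab_frame(cam); c=get_calibration(cam); cv2.imwrite(f"pics/last_{cam}.png",p)
        v,u=np.mgrid[0:384,0:512]; T=c["world_from_camera"]
        P=np.stack([(u-c["cx"])/c["fx"]*d,(v-c["cy"])/c["fy"]*d,d],-1)@T[:3,:3].T+T[:3,3]
        for n,y,x in (("L",.219,.449),("M",.0993,.447),("R",-.020,.444)):
            k=(abs(P[...,1]-y)<.022)&(P[...,0]>x-.065)&(P[...,0]<x+.04)&(P[...,2]>.06)&(P[...,2]<.145)&(d>0)
            if k.sum()<60: print(cam,n,k.sum());continue
            Q=P[k]; 
            for _ in range(4):
                A=np.c_[Q[:,0]-x,np.ones(len(Q))]; s=np.linalg.lstsq(A,Q[:,2],rcond=None)[0]; e=abs(A@s-Q[:,2]); Q=Q[e<max(.003,1.5*np.median(e))]
            print(cam,n,len(Q),"tilt",-np.arctan(s[0]).round(3),"z",s[1].round(4),"x",Q[:,0].min().round(3),Q[:,0].max().round(3),"res",e.mean().round(4))
if __name__=="__main__": tilt()
E
python3 tilt.py
```

```text
[ 1.2392 -0.22    0.8812] [0.5692 0.0989 0.0685]
wrist L 2242 tilt 0.002 z 0.1063 x 0.462 0.489 res 0.0006
wrist M 7389 tilt 0.076 z 0.1076 x 0.459 0.487 res 0.0006
wrist R 1286 tilt 0.004 z 0.1066 x 0.457 0.484 res 0.0005
top L 0
top M 365 tilt 0.042 z 0.1064 x 0.396 0.486 res 0.0011
top R 414 tilt -0.028 z 0.1058 x 0.39 0.484 res 0.0011
```

View pics/last_wrist.png

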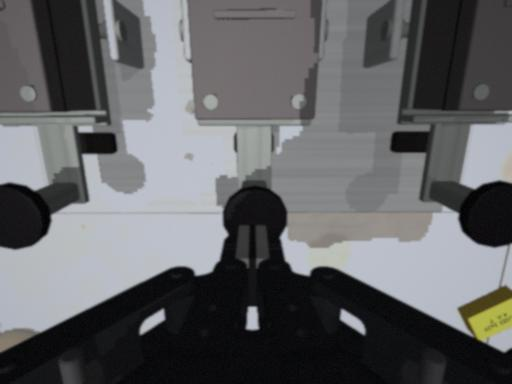

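Run:
```python
from h import *
p,d=grab_frame("wrist"); c=get_calibration("wrist"); o=monitor.get_obs()
T=np.linalg.inv(c["world_from_camera"]); q=T[:3,:3]@o["tcp_pos"]+T[:3,3]
print("tcp px",c["fx"]*q[0]/q[2]+c["cx"],c["fy"]*q[1]/q[2]+c["cy"],q[2])
for v in range(180,264,5): print(v,*[(u,pt(c,d,u,v).round(4)) for u in (235,244,253,264)])
```

```text
tcp px 252.96697847125455 215.863925836349 0.1895388710463168
180 (235, array([0.5599, 0.0848, 0.0111])) (244, array([0.5486, 0.0936, 0.0568])) (253, array([0.5489, 0.0995, 0.0563])) (264, array([0.549 , 0.1067, 0.0565]))
185 (235, array([0.5639, 0.0847, 0.0118])) (244, array([0.5495, 0.0938, 0.0657])) (253, array([0.5492, 0.0995, 0.0675])) (264, array([0.5495, 0.1063, 0.0672]))
190 (235, array([0.5684, 0.0844, 0.0109])) (244, array([0.5421, 0.095 , 0.1027])) (253, array([0.5416, 0.0995, 0.1048])) (264, array([0.5419, 0.1049, 0.1045]))
195 (235, array([0.5445, 0.0904, 0.1028])) (244, array([0.5436, 0.0951, 0.1061])) (253, array([0.544 , 0.0995, 0.1053])) (264, array([0.5439, 0.1048, 0.1062]))
200 (235, array([0.5468, 0.0904, 0.104 ])) (244, array([0.5466, 0.0949, 0.1048])) (253, array([0.5469, 0.0994, 0.1044])) (264, array([0.547 , 0.1048, 0.1044]))
205 (235, array([0.5496, 0.0902, 0.1034])) (244, array([0.5492, 0.0948, 0.1048])) (253, array([0.5497, 0.0993, 0.1039])) (264, array([0.5496, 0.1048, 0.1047]))
210 (235, array([0.5521, 0.0902, 0.1038])) (244, array([0.552 , 0.0947, 0.1046
[... 981 characters left out ...]
88, 0.099 , 0.125 ])) (264, array([0.5589, 0.1038, 0.125 ]))
245 (235, array([0.5627, 0.0906, 0.1216])) (244, array([0.5588, 0.0951, 0.1296])) (253, array([0.5588, 0.099 , 0.1298])) (264, array([0.559 , 0.1036, 0.1296]))
250 (235, array([0.5626, 0.0909, 0.1265])) (244, array([0.5582, 0.0953, 0.1352])) (253, array([0.5588, 0.0989, 0.1343])) (264, array([0.5594, 0.1035, 0.1335]))
255 (235, array([0.5627, 0.0912, 0.131 ])) (244, array([0.5583, 0.0954, 0.1392])) (253, array([0.5587, 0.0989, 0.1388])) (264, array([0.5588, 0.1033, 0.1387]))
260 (235, array([0.5562, 0.0923, 0.1468])) (244, array([0.5592, 0.0954, 0.1416])) (253, array([0.5593, 0.0989, 0.1415])) (264, array([0.5578, 0.1031, 0.1445]))
```

Run:
```python
from h import *
print(r.grasp_offset,[a for a in dir(r) if a[0]!="_"])
d=np.load("w4.npy"); T=np.load("w1c.npy"); 
d1=np.load("w1.npy"); c=get_calibration("wrist"); c["world_from_camera"]=T
for v in range(205,262,6): print(v,*[(u,pt(c,d1,u,v).round(4)) for u in (244,253,264)])
```

```text
0.0187 ['Unreachable', 'grasp_offset']
205 (244, array([ 0.5491, -0.0202,  0.1119])) (253, array([ 0.5485, -0.0266,  0.1109])) (264, array([ 0.5484, -0.0344,  0.1112]))
211 (244, array([ 0.5446, -0.02  ,  0.1121])) (253, array([ 0.5446, -0.0265,  0.1127])) (264, array([ 0.5437, -0.0344,  0.1107]))
217 (244, array([ 0.5397, -0.0199,  0.1113])) (253, array([ 0.5395, -0.0263,  0.1113])) (264, array([ 0.5009, -0.0376,  0.0131]))
223 (244, array([ 0.5153, -0.0178,  0.0635])) (253, array([ 0.5152, -0.0259,  0.0636])) (264, array([ 0.4942, -0.0374,  0.0136]))
229 (244, array([ 0.5608, -0.0223,  0.1812])) (253, array([ 0.5604, -0.0266,  0.1806])) (264, array([ 0.5605, -0.0319,  0.1811]))
235 (244, array([ 0.5606, -0.0224,  0.1876])) (253, array([ 0.56  , -0.0266,  0.1865])) (264, array([ 0.5598, -0.0316,  0.1864]))
241 (244, array([ 0.5604, -0.0226,  0.1934])) (253, array([ 0.5602, -0.0265,  0.1932])) (264, array([ 0.5603, -0.0314,  0.1936]))
247 (244, array([ 0.5599, -0.0227,  0.1982])) (253, array([ 0.5601, -0.0265,  0.1987])) (264, array([ 0.5595, -0.0312,  0.1979]))
253 (244, array([ 0.5605, -0.0229,  0.2047])) (253, array([ 0.5606, -0.0265,  0.205 ])) (264, array([ 0.5605, -0.0309,  0.205 ]))
259 (244, array([ 0.5605, -0.023 ,  0.2095])) (253, array([ 0.5602, -0.0265,  0.2091])) (264, array([ 0.5599, -0.0307,  0.2088]))
```

The finger face in the depth images ends about 37 mm above the reported TCP (in w1 at 0.178 m with the TCP at 0.136). The pad here is also barely depressed, tilt about 0.07. So the real fingertips sit about 37 mm behind the TCP, and I'll plan with that offset. Continuing the press.

Call:
play_rows --targets '[[[0,0,0.15,0,0,0,1],[0,0,0.15,0,0,0,1],[0,0,0.15,0,0,0,1],[0,0,0.15,0,0,0,1],[0,0,0.15,0,0,0,1],[0,0,0.15,0,0,0,1],[0,0,0.1,0,0,0,1],[0,0,0.05,0,0,0,1],[0,0,0,0,0,0,1]]]'

```text
time: 11.35
tcp_pos: [0.5694, 0.0989, 0.0395]
ee_rot: [3.14, 0.002, 3.113]
wrist_force: [-8.0, -1.5, 33.2]
width: -0.0001
grasp_force: 14.2
```

Call:
play_rows --targets '[[[0,0,0.06,0,0,0,1],[0,0,0,0,0,0,1]]]'

```text
time: 11.52
tcp_pos: [0.5695, 0.0989, 0.039]
ee_rot: [3.14, 0.003, 3.113]
wrist_force: [-13.0, -1.2, 48.9]
width: 0.0004
grasp_force: 20.1
```

```bash
python3 tilt.py
```

```text
[-13.0151  -1.1817  48.9085] [0.5695 0.0989 0.039 ]
wrist L 0
wrist M 8214 tilt 0.38 z 0.1155 x 0.468 0.487 res 0.0007
wrist R 0
top L 0
top M 244 tilt 0.273 z 0.1117 x 0.412 0.486 res 0.0012
top R 412 tilt -0.03 z 0.1059 x 0.39 0.484 res 0.0011
```

The stop is reached (tilt 0.38, hard contact at TCP z = 0.04). I'm holding a little longer and then letting go.

Call:
play_rows --targets '[[[0,0,-0.04,0,0,0,1],[0,0,0,0,0,0,1],[0,0,0,0,0,0,1],[0,0,-0.4,0,0,0,1],[0,0,-0.9,0,0,0,1],[0,0,-1,0,0,0,1],[0,0,0,0,0,0,1],[0,0,0,0,0,0,1],[0,0,0,0,0,0,1],[0,0,0,0,0,0,1],[0,0,0,0,0,0,1],[0,0,0,0,0,0,1]]]'

```text
time: 12.62
tcp_pos: [0.5683, 0.0987, 0.1044]
ee_rot: [3.14, -0.002, 3.113]
wrist_force: [-0.0, 0.2, -1.3]
width: 0.0003
grasp_force: 0.0
```

```bash
python3 tilt.py
```

```text
[-0.0443  0.2404 -1.275 ] [0.5683 0.0987 0.1044]
wrist L 6039 tilt 0.009 z 0.1067 x 0.451 0.489 res 0.0006
wrist M 6500 tilt 0.006 z 0.1068 x 0.448 0.487 res 0.0006
wrist R 5338 tilt 0.01 z 0.107 x 0.445 0.484 res 0.0006
top L 0
top M 401 tilt -0.027 z 0.1058 x 0.392 0.486 res 0.0011
top R 412 tilt -0.022 z 0.1058 x 0.39 0.484 res 0.0011
```

The middle cassette is sound. Next, the left pad.

Call:
play_rows --targets '[[[0.11,0.8,0,0,0,0,1],[0.11,0.8,0,0,0,0,1],[0.11,0.8,0,0,0,0,1],[0.11,0.8,0,0,0,0,1],[0.1,0.78,0,0,0,0,1],[0,0,0.3,0,0,0,1],[0,0,0.5,0,0,0,1],[0,0,0.15,0,0,0,1],[0,0,0,0,0,0,1]]]'

```text
time: 13.47
tcp_pos: [0.5552, 0.2181, 0.0757]
ee_rot: [3.14, -0.002, 3.113]
wrist_force: [-0.1, -0.5, -0.1]
width: -0.0
grasp_force: 0.0
```

Call:
play_rows --targets '[[[-0.11,0,0.18,0,0,0,1],[-0.1,0,0.2,0,0,0,1],[-0.09,0,0.2,0,0,0,1],[-0.08,0,0.2,0,0,0,1],[-0.07,0,0.2,0,0,0,1],[-0.05,0,0.15,0,0,0,1],[0,0,0.06,0,0,0,1],[0,0,0,0,0,0,1],[0,0,0,0,0,0,1]]]'

```text
time: 14.22
tcp_pos: [0.5709, 0.2183, 0.0413]
ee_rot: [3.14, -0.0, 3.113]
wrist_force: [1.3, -0.5, 0.6]
width: -0.0002
grasp_force: 0.5
```

Not yet at the stop, so a little more, then hold and release.

Call:
play_rows --targets '[[[0,0,0.06,0,0,0,1],[0,0,0.04,0,0,0,1],[0,0,0,0,0,0,1],[0,0,0,0,0,0,1]]]'

```text
time: 14.55
tcp_pos: [0.5712, 0.2184, 0.0403]
ee_rot: [3.139, 0.001, 3.113]
wrist_force: [-5.1, -2.1, 20.0]
width: 0.0
grasp_force: 8.4
```

Call:
play_rows --targets '[[[0,0,0,0,0,0,1],[0,0,0,0,0,0,1],[0,0,0,0,0,0,1],[0,0,-0.4,0,0,0,1],[0,0,-0.9,0,0,0,1],[0,0,-1,0,0,0,1],[0,0,0,0,0,0,1],[0,0,0,0,0,0,1],[0,0,0,0,0,0,1],[0,0,0,0,0,0,1],[0,0,0,0,0,0,1],[0,0,0,0,0,0,1]]]'

```text
time: 15.55
tcp_pos: [0.5706, 0.218, 0.1064]
ee_rot: [3.14, -0.001, 3.113]
wrist_force: [0.4, -0.0, 0.1]
width: -0.0003
grasp_force: 0.0
```

```bash
python3 tilt.py
```

```text
[ 0.3836 -0.0162  0.0775] [0.5706 0.218  0.1064]
wrist L 6532 tilt 0.352 z 0.1153 x 0.452 0.489 res 0.0007
wrist M 5643 tilt 0.01 z 0.107 x 0.446 0.487 res 0.0006
wrist R 0
top L 208 tilt 0.245 z 0.1117 x 0.42 0.489 res 0.0015
top M 392 tilt -0.038 z 0.1059 x 0.393 0.486 res 0.0011
top R 405 tilt -0.031 z 0.1061 x 0.39 0.484 res 0.0012
```

The left cassette is the rattler: its cradle rests tipped at 0.35 rad, untouched. Next I open the gripper, move above it and tilt the tool to match.

Call:
play_rows --targets '[[[0,0,-0.6,0,0,0,-1],[0,0,-0.7,0,0,0,-1],[0.7,0.02,0,0,0,0,-1],[0.7,0,0,0,0,0,-1],[0.7,0,0,0,0,0,-1],[0.7,0,0,0,0,0,-1],[0.75,0.1,0,0,0,0,-1],[0,0,0,0,0.18,0,-1],[0,0,0,0,0.18,0,-1],[0,0,0,0,0.18,0,-1],[0,0,0,0,0.17,0,-1],[0,0,0,0,0,0,-1]]]'

```text
time: 16.65
tcp_pos: [0.4658, 0.2239, 0.1428]
ee_rot: [3.141, -0.363, 3.112]
wrist_force: [-0.1, -0.6, -1.0]
width: 0.0856
grasp_force: 0.0
```

```bash
cat > look.py <<'E'
from h import *
from scipy.spatial.transform import Rotation as R
o=monitor.get_obs(); print(o["wrist_force"],o["tcp_pos"],o["ee_rot"],o["width"],o["qpos"])
p,d=grab_frame("wrist"); c=get_calibration("wrist"); cv2.imwrite("pics/lk.png",p)
v,u=np.mgrid[0:384,0:512]; T=c["world_from_camera"]
P=np.stack([(u-c["cx"])/c["fx"]*d,(v-c["cy"])/c["fy"]*d,d],-1)@T[:3,:3].T+T[:3,3]
Rt=R.from_euler("xyz",o["ee_rot"]).as_matrix()
Q=(P-o["tcp_pos"])@Rt   # tool frame
x,y,z=Q[...,0],Q[...,1],Q[...,2]
for nm,a,b in(("fingers-",-.06,-.03),("finger+",.03,.06)):
    k=(d>0)&(y>a)&(y<b)&(abs(x)<.02)&(z<.0)&(z>-.12)
    if k.sum()>5: print(nm,k.sum(),"tool z max",np.percentile(z[k],[50,90,99,100]),"x",np.percentile(x[k],[1,50,99]),"y",np.percentile(y[k],[1,50,99]))
# cassette top plane in tool frame
g=p.max(2)
k=(d>0)&(abs(P[...,1]-.219)<.022)&(P[...,0]>.40)&(P[...,0]<.51)&(P[...,2]>.07)&(P[...,2]<.14)
S=P[k]; 
for _ in range(4):
    A=np.c_[S[:,0]-.471,S[:,1]-.219,np.ones(len(S))]; s=np.linalg.lstsq(A,S[:,2],rcond=None)[0]; e=abs(A@s-S[:,2]); S=S[e<max(.003,1.5*np.median(e))]
print("top plane",s,len(S),S.min(0),S.max(0))
near=(d>0)&(P[...,0]>.38)&(P[...,0]<.52)&(abs(P[...,1]-.219)<.05)&(abs(P[...,2]-(s[2]+s[0]*(P[...,0]-.471)+s[1]*(P[...,1]-.219)))<.004)&(P[...,2]>.08)
print("top face y",np.percentile(P[near][:,1],[1,50,99]),"x",np.percentile(P[near][:,0],[1,99]),"tool x",np.percentile(x[near],[1,99]),"tool y",np.percentile(y[near],[1,99]),"z",np.median(z[near]))
E
python3 look.py
```

```text
[-0.1116 -0.6265 -0.9688] [0.4658 0.2239 0.1428] [ 3.1411 -0.3634  3.1117] 0.08560304964683306 [0.2395 0.626  0.1568 1.4528 0.0953 0.2526]
fingers- 7803 tool z max [-0.1006 -0.0651 -0.0524 -0.0487] x [-0.0096  0.0087  0.0181] y [-0.0599 -0.0448 -0.0307]
finger+ 7906 tool z max [-0.1006 -0.0654 -0.0522 -0.0484] x [-0.0095  0.0088  0.0181] y [0.0307 0.0448 0.0599]
top plane [-0.3663  0.0101  0.1078] 5549 [0.4292 0.197  0.0927] [0.51   0.241  0.1209]
top face y [0.1952 0.2225 0.2502] x [0.424  0.5187] tool x [-0.0682  0.0326] tool y [-0.0285  0.0261] z 0.03090475999858105
```

View pics/lk.png

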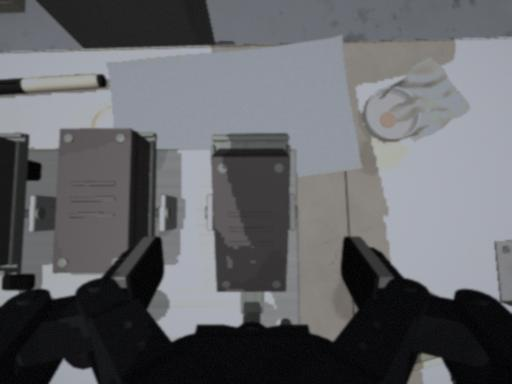

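The wrist view shows the tipped cassette's top face at u 213–287, v 150–290, between the open fingers. In the tool frame it is centred at x = -18 mm, y = -1 mm, with its top plane at z = +31 mm. The open tips are at z = -48.5 mm, which confirms the offset lies along the tool. Approaching along the tool axis and gripping.

Call:
play_rows --targets '[[[-0.4,-0.04,0,0,0,0,-1],[-0.38,0,0.4,0,0,0,-1],[0,0,0.6,0,0,0,-1],[0,0,0.6,0,0,0,-1],[0,0,0.6,0,0,0,-1],[0,0,0.6,0,0,0,-1],[0,0,0.4,0,0,0,-1],[0,0,0.15,0,0,0,-1],[0,0,0,0,0,0,-1],[0,0,0,0,0,0,-1]]]'

```text
time: 17.53
tcp_pos: [0.4521, 0.2242, 0.0446]
ee_rot: [3.139, -0.353, 3.114]
wrist_force: [0.0, 0.2, -0.4]
width: 0.0853
grasp_force: 0.0
```

Call:
play_rows --targets '[[[0,0,0,0,0,0,0.2],[0,0,0,0,0,0,0.4],[0,0,0,0,0,0,0.6],[0,0,0,0,0,0,0.8],[0,0,0,0,0,0,1],[0,0,0,0,0,0,1],[0,0,0,0,0,0,1],[0,0,0,0,0,0,1]]]' --squeeze 60

```text
time: 18.2
tcp_pos: [0.4528, 0.224, 0.0449]
ee_rot: [3.139, -0.353, 3.114]
wrist_force: [1.1, -1.6, 5.8]
width: 0.0548
grasp_force: 63.3
```

```bash
python3 look.py
```

```text
[ 1.0526 -1.5818  5.8422] [0.4528 0.224  0.0449] [ 3.1394 -0.353   3.1137] 0.054843837867712 [ 0.2456  0.6757 -0.0219  1.2136  0.0956  0.2575]
fingers- 10387 tool z max [-0.0977 -0.085  -0.0499 -0.008 ] x [-0.0115  0.0073  0.0159] y [-0.0597 -0.051  -0.0304]
finger+ 10433 tool z max [-0.0982 -0.0858 -0.0524 -0.0086] x [-0.0115  0.0073  0.0133] y [0.0305 0.0505 0.0596]
top plane [-0.3708  0.01    0.1069] 16202 [0.4223 0.197  0.0953] [0.5025 0.241  0.1219]
top face y [0.195  0.2233 0.2515] x [0.4238 0.5007] tool x [-0.0273  0.0546] tool y [-0.0281  0.0275] z -0.06456545403112265
```

Gripped at 55 mm with 63 N. I'm lifting along the cassette's normal.

Call:
play_rows --targets '[[[0,0,-0.15,0,0,0,1],[0,0,-0.25,0,0,0,1],[0,0,-0.3,0,0,0,1],[0,0,-0.4,0,0,0,1],[0,0,-0.6,0,0,0,1],[0,0,-0.8,0,0,0,1],[0,0,-0.8,0,0,0,1],[0,0,-0.7,0,0,0,1],[0,0,0,0,0,0,1]]]'

```text
time: 19.0
tcp_pos: [0.4968, 0.223, 0.1602]
ee_rot: [3.138, -0.348, 3.114]
wrist_force: [-0.5, -0.0, -4.5]
width: 0.0552
grasp_force: 64.7
```

```bash
python3 look.py; python3 tilt.py
python3 - <<'E'
import cv2,numpy as np
a=cv2.imread("pics/lk.png");b=cv2.imread("pics/last_top.png")
cv2.imwrite("pics/lift.png",np.vstack([cv2.resize(a[:300],(512,300)),cv2.resize(b[170:260,110:270],(512,288))]))
E
```

```text
[-0.4568 -0.0191 -4.4943] [0.4968 0.223  0.1602] [ 3.1377 -0.3481  3.1139] 0.05521071117386637 [0.2276 0.6597 0.271  1.5189 0.09   0.2406]
fingers- 10856 tool z max [-0.0964 -0.0832 -0.0509 -0.0412] x [-0.0113  0.0079  0.016 ] y [-0.0597 -0.0512 -0.0304]
finger+ 10999 tool z max [-0.0969 -0.0839 -0.0506 -0.0411] x [-0.0113  0.008   0.0134] y [0.0305 0.0507 0.0596]
top plane [-0.3777  0.0092  0.0572] 995 [0.4004 0.197  0.0759] [0.4184 0.2404 0.0865]
top face y [0.1935 0.2239 0.2541] x [0.3956 0.4127] tool x [0.0521 0.0689] tool y [-0.0325  0.0281] z 0.10461205612363302
[-0.2749  0.6231 -5.0118] [0.4955 0.2229 0.1579]
wrist L 1094 tilt 0.361 z 0.0662 x 0.395 0.418 res 0.0006
wrist M 6137 tilt 0.001 z 0.1053 x 0.392 0.487 res 0.0006
wrist R 13
top L 318 tilt 0.354 z 0.0671 x 0.395 0.474 res 0.0013
top M 399 tilt -0.025 z 0.1059 x 0.395 0.486 res 0.0012
top R 397 tilt -0.021 z 0.106 x 0.39 0.484 res 0.0011
```

View pics/lift.png

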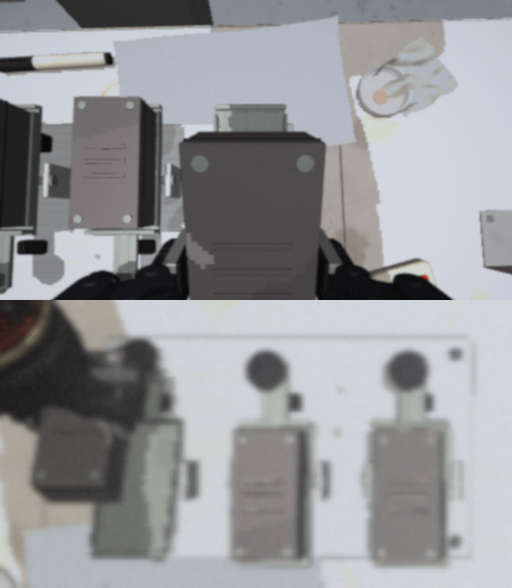

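The wrist crop shows the cassette held squarely at u 180–325. The top crop shows the empty left cradle still tipped (0.36) and the other two level. I'm now levelling the tool and carrying it to the tray.

Call:
play_rows --targets '[[[0,0,-0.2,0,-0.09,0,1],[0,0,-0.2,0,-0.12,0,1],[0,0,-0.1,0,-0.12,0,1],[0,0,0,0,-0.12,0,1],[0,0,0,0,-0.12,0,1],[0,0,0,0,-0.12,0,1],[-0.03,-0.3,0,0,0,0,1],[-0.06,-0.6,0,0,0,0,1],[-0.06,-0.85,0,0,0,0,1],[-0.06,-0.9,0,0,0,0,1],[-0.06,-0.9,0,0,0,0,1],[-0.06,-0.9,0,0,0,0,1]]]'

```text
time: 20.15
tcp_pos: [0.5027, 0.0874, 0.169]
ee_rot: [3.14, -0.014, 3.114]
wrist_force: [1.5, -0.3, -5.7]
width: 0.0549
grasp_force: 65.1
```

Call:
play_rows --targets '[[[-0.06,-0.9,0,0,0,0,1],[-0.06,-0.9,0,0,0,0,1],[-0.06,-0.9,0,0,0,0,1],[-0.06,-0.9,0,0,0,0,1],[-0.06,-0.9,0,0,0,0,1],[-0.06,-0.9,0,0,0,0,1],[-0.06,-0.9,0,0,0,0,1],[-0.06,-0.9,0,0,0,0,1],[-0.06,-0.9,0,0,0,0,1],[-0.06,-0.8,0,0,0,0,1],[-0.06,-0.6,0,0,0,0,1],[0,-0.3,0,0,0,0,1]]]'

```text
time: 21.15
tcp_pos: [0.5146, -0.2076, 0.1681]
ee_rot: [3.138, -0.013, 3.111]
wrist_force: [-0.4, -0.0, -4.3]
width: 0.0551
grasp_force: 65.1
```

Call:
play_rows --targets '[[[0,-0.5,0,0,-0.026,0,1],[0,-0.8,0,0,0,0,1],[0,-0.8,0.2,0,0,0,1],[0,-0.5,0.4,0,0,0,1],[0,0,0.6,0,0,0,1],[0,0,0.6,0,0,0,1],[0,0,0.6,0,0,0,1],[0,0,0.6,0,0,0,1],[0,0,0.5,0,0,0,1],[0,0,0.4,0,0,0,1],[0,0,0.3,0,0,0,1],[0,0,0,0,0,0,1]]]'

```text
time: 22.15
tcp_pos: [0.5121, -0.2816, 0.0406]
ee_rot: [3.136, -0.001, 3.113]
wrist_force: [-0.9, 0.3, -5.7]
width: 0.0549
grasp_force: 65.4
```

```bash
cat > tray.py <<'E'
from h import *
o=monitor.get_obs(); print(o["wrist_force"],o["tcp_pos"],o["ee_rot"],o["width"])
for cam in("wrist","top"):
    p,d=grab_frame(cam); c=get_calibration(cam); cv2.imwrite(f"pics/tr_{cam}.png",p)
    v,u=np.mgrid[0:384,0:512]; T=c["world_from_camera"]
    P=np.stack([(u-c["cx"])/c["fx"]*d,(v-c["cy"])/c["fy"]*d,d],-1)@T[:3,:3].T+T[:3,3]
    g=p.max(2).astype(int); sat=g-p.min(2)
    X,Y,Z=P[...,0],P[...,1],P[...,2]
    k=(d>0)&(abs(X-.508)<.085)&(abs(Y+.286)<.027)&(Z>.03)&(Z<.13)&(X<.505)
    S=P[k]
    if len(S)>30:
        z0=np.median(S[:,2]); S=S[abs(S[:,2]-z0)<.008]
        for _ in range(3):
            A=np.c_[S[:,0]-.508,S[:,1]+.286,np.ones(len(S))]; s=np.linalg.lstsq(A,S[:,2],rcond=None)[0]; e=abs(A@s-S[:,2]); S=S[e<max(.002,2*np.median(e))]
        print(cam,"cassette plane",s,len(S),"x",np.percentile(S[:,0],[0.5,99.5]),"y",np.percentile(S[:,1],[.5,99.5]))
    k=(d>0)&(abs(X-.508)<.11)&(abs(Y+.286)<.09)&(Z>.019)&(Z<.028)
    print(cam,"rim x",np.percentile(X[k],[1,99]),"y",np.percentile(Y[k],[1,99]),np.median(Z[k]))
E
python3 tray.py
```

```text
[-0.917   0.3074 -5.6813] [ 0.5121 -0.2816  0.0406] [ 3.1364 -0.0008  3.1134] 0.05489891852294217
wrist cassette plane [-0.0025  0.0007  0.1064] 14348 x [0.4579 0.5047] y [-0.3097 -0.2593]
wrist rim x [0.4181 0.5943] y [-0.3556 -0.2109] 0.025201387531311403
top rim x [0.4156 0.6   ] y [-0.3363 -0.2105] 0.024047475780070382
```

The held cassette is level. Its underside is at 0.062, and it's centred within 6 mm of the tray's middle. Lowering 56 mm, slowly at the end.

Call:
play_rows --targets '[[[0,0,0.4,0,0,0,1],[0,0,0.4,0,0,0,1],[0,0,0.4,0,0,0,1],[0,0,0.3,0,0,0,1],[0,0,0.15,0,0,0,1],[0,0,0.1,0,0,0,1],[0,0,0.06,0,0,0,1],[0,0,0.04,0,0,0,1],[0,0,0.02,0,0,0,1],[0,0,0,0,0,0,1],[0,0,0,0,0,0,1]]]'

```text
time: 23.17
tcp_pos: [0.5144, -0.2834, -0.0122]
ee_rot: [3.14, 0.004, 3.113]
wrist_force: [0.7, 0.7, -4.2]
width: 0.0551
grasp_force: 65.6
```

```bash
python3 tray.py
```

```text
[ 0.672   0.725  -4.2411] [ 0.5144 -0.2834 -0.0122] [3.1399 0.0038 3.1131] 0.055106625260781326
wrist cassette plane [-1.979   0.066   0.0693] 126 x [0.4978 0.5026] y [-0.313  -0.2599]
wrist rim x [0.4173 0.5924] y [-0.3549 -0.2092] 0.023848916788972968
top rim x [0.4255 0.5999] y [-0.3284 -0.2108] 0.023757264133465572
```

Call:
play_rows --targets '[[[0,0,0.04,0,0,0,1],[0,0,0.04,0,0,0,1],[0,0,0.04,0,0,0,1],[0,0,0.03,0,0,0,1],[0,0,0,0,0,0,1],[0,0,0,0,0,0,1]]]'

```text
time: 23.77
tcp_pos: [0.5142, -0.2834, -0.0158]
ee_rot: [3.14, 0.004, 3.113]
wrist_force: [-5.7, 2.0, 13.3]
width: 0.0547
grasp_force: 67.6
```

Seated on the tray floor, so I'm opening and backing off.

Call:
play_rows --targets '[[[0,0,-0.02,0,0,0,0.3],[0,0,0,0,0,0,0],[0,0,0,0,0,0,-0.5],[0,0,0,0,0,0,-1],[0,0,0,0,0,0,-1],[0,0,0,0,0,0,-1],[0,0,0,0,0,0,-1],[0,0,0,0,0,0,-1]]]'

```text
time: 24.43
tcp_pos: [0.5142, -0.2833, -0.0166]
ee_rot: [3.14, 0.003, 3.113]
wrist_force: [0.0, 0.6, -0.3]
width: 0.0853
grasp_force: 0.0
```

Call:
play_rows --targets '[[[0,0,-0.3,0,0,0,-1],[0,0,-0.6,0,0,0,-1],[0,0,-0.9,0,0,0,-1],[0,0,-1,0,0,0,-1],[0,0,-1,0,0,0,-1],[0,0,-1,0,0,0,-1],[0.8,0,-1,0,0,0,-1],[0.8,0,-0.6,0,0,0,-1],[0.8,0,0,0,0,0,-1],[0,0,0,0,0,0,-1],[0,0,0,0,0,0,-1],[0,0,0,0,0,0,-1]]]'

```text
time: 25.43
tcp_pos: [0.442, -0.2818, 0.1756]
ee_rot: [3.14, 0.004, 3.113]
wrist_force: [0.5, -0.6, -0.7]
width: 0.0852
grasp_force: 0.0
```

```bash
python3 tilt.py; python3 tray.py
python3 - <<'E'
import cv2,numpy as np
a=cv2.imread("pics/tr_wrist.png");b=cv2.imread("pics/tr_top.png")
cv2.imwrite("pics/fin.png",np.vstack([cv2.resize(a,(400,300)),cv2.resize(b[110:270,120:420],(560,299))[:,:400] if 0 else cv2.resize(b[110:270,120:420],(400,213))]))
E
```

```text
[ 0.5213 -0.5558 -0.6825] [ 0.442  -0.2818  0.1756]
wrist L 0
wrist M 0
wrist R 40
top L 351 tilt 0.353 z 0.0673 x 0.396 0.474 res 0.0013
top M 405 tilt -0.025 z 0.1057 x 0.392 0.486 res 0.0012
top R 409 tilt -0.03 z 0.1061 x 0.39 0.484 res 0.0011
[ 0.8206 -0.4739  0.681 ] [ 0.4422 -0.2816  0.175 ] [3.1394 0.0033 3.1135] 0.0854488369778947
wrist cassette plane [ 0.0055 -0.0017  0.0485] 1938 x [0.4588 0.5048] y [-0.3106 -0.2594]
wrist rim x [0.4171 0.6017] y [-0.3546 -0.2078] 0.023824143120818264
top cassette plane [ 0.0144 -0.0052  0.049 ] 243 x [0.4577 0.5045] y [-0.3129 -0.2592]
top rim x [0.4157 0.6   ] y [-0.3553 -0.2108] 0.023915819100241653
```

View pics/fin.png

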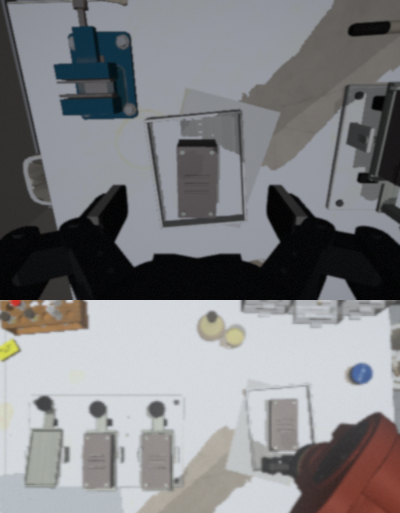

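The final picture shows the cassette flat in the tray at (197,180). The left cradle is empty and tipped, the other two are level with their cassettes seated, and the beaker and jar are standing. Handing in.

```bash
python3 -c "
from workcell import order; print(order.hand_in())"
```

```text
the job is handed in; nothing more can be done
None
```

The left cassette was the rattler: it lies flat in the tray, its emptied cradle is still tipped, and the middle and right cassettes sit level. The job is handed in (no verdict came back), but the right cradle never got a full press because the fingertips proved about 37 mm shorter than the TCP, and the left had already stayed tipped.

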